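Put the glue bottles back in their display trays by size

TASK

Pick out the four glue bottles with pointed nozzles and stand each upright in the counter display tray of its own size: the largest bottle in the largest tray, the next largest in the next, and so on down to the smallest. Set them down on the tray floor rather than dropping them in, and leave the two flat-capped paint pots standing where they are.

Things in the scene. Friction and masses are not known exactly. Their poses are not given: they have to be found in the camera images.
- glue_xl_mid (a point): centre of the largest glue bottle: upright round white bottle 54 mm in diameter and 92 mm tall in all, with a pointed red nozzle; the straight round body reaches 59 mm up, above it shoulder and nozzle taper. The point is on its axis, half-way up (46 mm above its foot); its z axis points up the bottle. Loose, 30 to 220 g.
- glue_l_mid (a point): centre of the second largest glue bottle: upright round white bottle 46 mm in diameter and 86 mm tall in all, with a pointed red nozzle; the straight round body reaches 55 mm up, above it shoulder and nozzle taper. The point is on its axis, half-way up (43 mm above its foot); its z axis points up the bottle. Loose, 30 to 220 g.
- glue_m_mid (a point): centre of the third largest glue bottle: upright round white bottle 38 mm in diameter and 79 mm tall in all, with a pointed red nozzle; the straight round body reaches 51 mm up, above it shoulder and nozzle taper. The point is on its axis, half-way up (40 mm above its foot); its z axis points up the bottle. Loose, 30 to 220 g.
- glue_s_mid (a point): centre of the smallest glue bottle: upright round white bottle 30 mm in diameter and 72 mm tall in all, with a pointed red nozzle; the straight round body reaches 46 mm up, above it shoulder and nozzle taper. The point is on its axis, half-way up (36 mm above its foot); its z axis points up the bottle. Loose, 30 to 220 g.
- tray_xl: the largest of the four display trays: low square open plywood tray fixed to the counter, 94 mm square outside, 84 mm inside, rim 10 mm high, inner floor 3 mm above the counter. Origin: centre of its underside, on the counter; x and y along its sides, z up.
- tray_l: the second largest of the four display trays: low square open plywood tray fixed to the counter, 82 mm square outside, 72 mm inside, rim 10 mm high, inner floor 3 mm above the counter. Origin: centre of its underside, on the counter; x and y along its sides, z up.
- tray_m: the third largest of the four display trays: low square open plywood tray fixed to the counter, 70 mm square outside, 60 mm inside, rim 10 mm high, inner floor 3 mm above the counter. Origin: centre of its underside, on the counter; x and y along its sides, z up.
- tray_s: the smallest of the four display trays: low square open plywood tray fixed to the counter, 58 mm square outside, 48 mm inside, rim 10 mm high, inner floor 3 mm above the counter. Origin: centre of its underside, on the counter; x and y along its sides, z up.
- pot_big_mid (a point): centre of the larger paint pot: round white pot 48 mm in diameter, 78 mm tall, with a wide flat red cap (no nozzle). To be left alone. The point is on its axis, half-way up.
- pot_small_mid (a point): centre of the smaller paint pot: round white pot 36 mm in diameter, 62 mm tall, with a wide flat red cap (no nozzle). To be left alone. The point is on its axis, half-way up.
Things that resemble listed ones, but are neither listed nor needed, are in the scene too. Leave any orange or purple look-alike of the part that bears glue_l_mid alone.

How it is judged (in metres and radians):
At the end, for the whole second after the job is handed in: Each glue bottle stands upright (0.1 rad) and still on the floor (within 4 mm) of the tray of its size rank, its centre within 21, 18, 16, 13 mm (largest to smallest) of the tray's; both paint pots stand upright within 20 mm of where they began (horizontal distance between glue_xl_mid and tray_xl below 0.0213 m and z of glue_xl_mid in the frame of tray_xl between 0.045 and 0.053 m and angle between each of glue_xl_mid, glue_l_mid, glue_m_mid, glue_s_mid, pot_big_mid, pot_small_mid's own z axis and vertical below 0.1 rad and linear speed of each of glue_xl, glue_l, glue_m, glue_s below 0.02 m/s and horizontal distance between glue_l_mid and tray_l below 0.0185 m and z of glue_l_mid in the frame of tray_l between 0.042 and 0.05 m and horizontal distance between glue_m_mid and tray_m below 0.0156 m and z of glue_m_mid in the frame of tray_m between 0.0385 and 0.0465 m and horizontal distance between glue_s_mid and tray_s below 0.0128 m and z of glue_s_mid in the frame of tray_s between 0.035 and 0.043 m and distance of each of pot_big_mid, pot_small_mid from where it was at the start of the episode below 0.02 m); the robot touches nothing.
It fails at once if a glue bottle is dropped into its tray (arrives faster than 0.6 m/s) ((horizontal distance between glue_xl_mid and tray_xl below 0.035 m and height (world z) of glue_xl_mid below 0.071 m and linear speed of glue_xl above 0.6 m/s) or (horizontal distance between glue_l_mid and tray_l below 0.035 m and height (world z) of glue_l_mid below 0.068 m and linear speed of glue_l above 0.6 m/s) or (horizontal distance between glue_m_mid and tray_m below 0.035 m and height (world z) of glue_m_mid below 0.0645 m and linear speed of glue_m above 0.6 m/s) or (horizontal distance between glue_s_mid and tray_s below 0.035 m and height (world z) of glue_s_mid below 0.061 m and linear speed of glue_s above 0.6 m/s)).
It fails at once if a flat-capped paint pot is shifted by more than 20 mm or knocked over (distance of any of pot_big_mid, pot_small_mid from where it was at the start of the episode above 0.02 m or angle between any of pot_big_mid, pot_small_mid's own z axis and vertical above 0.4 rad).
It also fails if it takes over 115 s, if anything falls off the work surface, if the arm or the gripper's body presses on something with over 40 N, if the wrist force passes 120 N, or if a joint passes its speed limit or range.

ROBOT

A 6-joint arm with a two-finger parallel gripper is mounted at the origin on the work surface. World frame = base frame: x ahead of the robot, y to its left, z up, the work surface at z = 0. Lengths are in m, angles in degrees, forces in N, time in s.
With the tool pointing down it reaches from about 0.4 to 0.925 m from the base axis. Payload 12.5 kg.
Tool frame: the origin (TCP) lies at the very end of the fingers, on their centre line; the grasp point (between the pads) lies 19 mm behind it (robot.grip_point_offset is the z of the grasp point in the tool frame, in m); z points along the fingers, y is the line along which they close (so a half turn about z gives the same grasp; the last joint's range is limited). The gripper opens to 95 mm and grips with 3 to 60 N. Pads are 20 mm wide; open, the fingers measure 119 mm over their backs; the gripper's body (75 mm by 180 mm) begins 59 mm behind the grasp point.
Start: joints at [-78.129, 28.126, 89.318, -0, 62.55, -6.05], TCP at [0.192, -0.595, 0.215] pointing down, gripper open.
Joint ranges: [-177.58, 177.58], [-47.91, 125.51], [2.72, 160], [-65.01, 245.01], [3.68, 167.84], [-153.87, 153.87]. Speed limits (degrees/s): [127.2, 127.2, 159.86, 180, 180, 180].

INTERFACE

Orientations are given as a 3x3 rotation matrix whose columns are the frame's x, y, z axes.
In Python, from station import robot, snapshot gives the robot as it stands. The module is installed in compiled form; this text tells all that it offers.
- The arm moves only by the tool arm_command, never from a script. Its argument "deltas" is one flat list of numbers, 5 for each row, row after row: the closure, from 0 (fully open) to 1 (shut), then the shift along the tool's x, y, z in mm, then the turn about the tool's z in rad. In form: [hand, dx, dy, dz, twist, hand, dx, dy, dz, twist, ...]. A call has 1 to 20 rows; each row is the pose to reach, as a shift and turn from the pose commanded when the call began, along the tool's axes at that moment; what a row does not reach only later rows make up. A row lasts 1/10 s, in which the tool goes at most 50 mm and 8.59 degrees, less where a joint would pass 70% of its speed; a pose out of reach is approached as far as the arm can. A call with a gripper value outside its range is refused whole. The fingers move at their own pace and stop on an object; "grip_force" is the grip in N (left out, the last holds). Time passes only in rows, so rows that repeat a pose let the fingers close. It gives the time, the measured TCP pose, the force, the opening and the grip force at its end, in the units of the state.
- robot.state(): the state, without advancing time (a new reading comes with each control period).
- snapshot(name): name is "scene" or "top"; returns a dict with "frame" (480x640x3 uint8, red, green, blue), "mtx" (3x3 intrinsics, pixels), "eye" and "rotation" of the camera in the world. Camera axes: x right, y down, z forward; pixel columns grow to the right and rows downward; lengths in m; the calibration is good to about 2 mm. A picture is of the moment at which its call begins. There is no depth.
- robot.hand_in(): hands the job in; it is judged then, once.
The state is a dict: "clock": time; "qpos": joint angles; "joint_velocities": joint speeds; "tau": joint torques, N m; "eef_pos": TCP position; "tool_rot": TCP orientation; "contact_force": force on the tool from outside, world axes, zero at the start; "moment": the same for the moment, N m; "grip_width": opening from 0.0 (shut) to 1.0 (fully open); "finger_force": force on a finger pad.
Only numpy, scipy, OpenCV 4.12 (cv2) and the standard library are available. Lean on these libraries where they do the work, as an engineer would, in place of code of your own. Each camera call takes 0.05 s, during which the arm holds its last target. There are 200 camera calls.

## Working session

There is one attempt and no reset: what is moved stays moved. The work goes in short steps, Python scripts to look and compute and a tool call to move; the robot and the scene stay as the last step left them, time stands still between calls to the robot, and variables do not carry over. Pictures are saved under pics/ and viewed, at most 14 in all, crops included, and the job is handed in when it is done.

Besides the shell and the picture viewer there is one more tool, called after "Request:" as name(argument=value, ...), one argument or row to a line, values as JSON. arm_command: Moves the arm, as the interface text tells. Its arguments: {"type":"object","properties":{"deltas":{"type":"array"},"grip_force":{"type":"number"}},"required":["deltas"]}

```bash
mkdir -p pics; python3 - <<'E'
from station import robot, snapshot
import cv2,pickle
for n in("scene","top"):
    s=snapshot(n); cv2.imwrite(f"pics/{n}0.png",s["frame"][:,:,::-1]); pickle.dump(s,open(f"{n}0.pkl","wb"))
    print(n,s["mtx"],s["eye"],s["rotation"])
s=robot.state();print(s["clock"],s["eef_pos"],s["tool_rot"],robot.grip_point_offset)
E
```

```text
scene [[461.96734652   0.         314.68884147]
 [  0.         461.96734652 240.78721939]
 [  0.           0.           1.        ]] [ 1.04521562 -0.32779034  0.5584659 ] [[ 0.47268964  0.53886387 -0.69727343]
 [ 0.88094724 -0.26894682  0.38935788]
 [ 0.02228142 -0.79830654 -0.60183901]]
top [[434.49574812   0.         321.86214731]
 [  0.         434.49574812 243.0697759 ]
 [  0.           0.           1.        ]] [ 0.39207139 -0.01250159  0.88525091] [[ 0.02177624 -0.99350548  0.11168107]
 [-0.99971427 -0.02274029 -0.00736548]
 [ 0.00985731 -0.11148877 -0.9937168 ]]
0.1 [ 0.19229824 -0.59444628  0.21409725] [[ 9.51464053e-01  3.07759792e-01 -2.56063519e-04]
 [ 3.07759890e-01 -9.51463508e-01  1.02083363e-03]
 [ 7.05364505e-05 -1.05009258e-03 -9.99999446e-01]] -0.0188
```

View pics/top0.png

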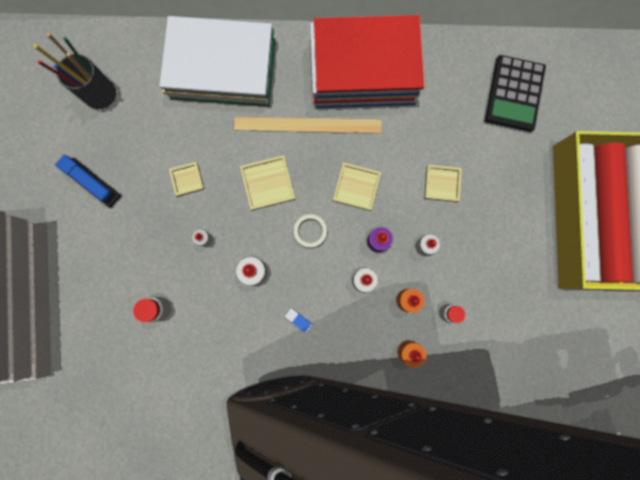

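View pics/scene0.png

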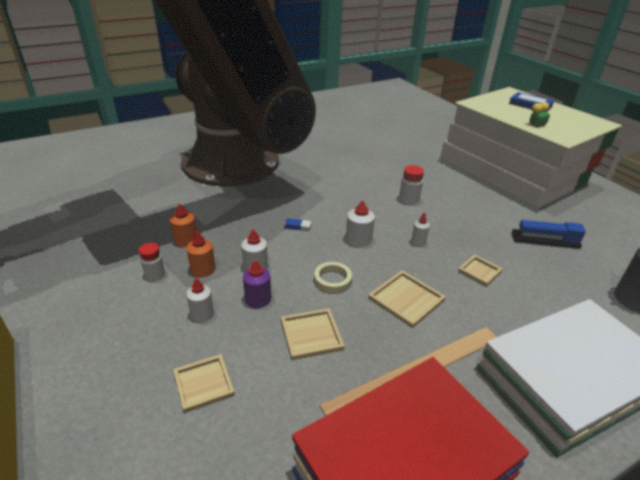

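Top view: glue bottles at about xl (250,271), l (366,280), m (429,244), s (201,238). Trays are at xl (267,182), l (357,186), m (443,183), s (186,179). The pots are at (148,309) and (455,314), with look-alikes in orange at (411,300) and (413,354) and purple at (380,239). Scene view: the same items, with nozzles at about xl (361,208), l (253,235), m (197,286), s (423,217).

```bash
cat > h.py <<'E'
import numpy as np,cv2
def ray(s,u,v):
    d=s["rotation"]@np.linalg.solve(s["mtx"],[u,v,1.]); return np.array(s["eye"]),d/np.linalg.norm(d)
def plane(s,u,v,z):
    e,d=ray(s,u,v); return e+d*(z-e[2])/d[2]
def tri(a,pa,b,pb):
    (e,d),(f,g)=ray(a,*pa),ray(b,*pb)
    t=np.linalg.lstsq(np.c_[d,-g],f-e,rcond=None)[0]; p,q=e+t[0]*d,f+t[1]*g
    return (p+q)/2,np.linalg.norm(p-q)
def red(s):
    h=cv2.cvtColor(s["frame"],cv2.COLOR_RGB2HSV); 
    m=((h[...,0]<6)|(h[...,0]>172))&(h[...,1]>150)&(h[...,2]>70)
    n,_,st,c=cv2.connectedComponentsWithStats(m.astype(np.uint8)); return [(c[i],st[i,4]) for i in range(1,n) if 12<st[i,4]<900]
def near(s,p): return min(red(s),key=lambda c:np.hypot(*(c[0]-p)))
E
cat > m.py <<'E'
import pickle,numpy as np,cv2
from h import *
T=pickle.load(open("top0.pkl","rb"));S=pickle.load(open("scene0.pkl","rb"))
P={"xl":((250,271),(361,208)),"l":((366,280),(253,235)),"m":((429,244),(197,286)),"s":((201,238),(423,217)),
"purple":((382,237),(256,268)),"or1":((412,300),(198,240)),"or2":((414,355),(181,210)),"potb":((148,309),(413,173)),"pots":((456,314),(149,250))}
for k,(a,b) in P.items():
    ca,cb=near(T,a),near(S,b); p,e=tri(T,ca[0],S,cb[0]); print(k,p.round(4),"gap",e.round(4),ca[0].round(1),ca[1],cb[0].round(1),cb[1])
# white bodies in top: shoulder circle via white+red mask
h=cv2.cvtColor(T["frame"],cv2.COLOR_RGB2HSV)
y=((h[...,0]>18)&(h[...,0]<34)&(h[...,1]>50)&(h[...,2]>90)).astype(np.uint8)
y=cv2.morphologyEx(y,cv2.MORPH_CLOSE,np.ones((5,5)))
for c in cv2.findContours(y,0,2)[0]:
    if cv2.contourArea(c)>400:
        q=np.array([plane(T,*(p[0]),.010)[:2] for p in c],np.float32)
        (cx,cy),wh,a=cv2.minAreaRect(q*1000); print("tray?",round(cx,1),round(cy,1),np.round(wh,1),round(a,1))
E
python3 m.py
```

```text
xl [0.4295 0.1169 0.0708] gap 0.001 [249.1 270.3] 105 [361.3 208.7] 75
l [ 0.4172 -0.103   0.0663] gap 0.0007 [366.1 279.5] 62 [253.2 237.5] 84
m [ 0.4896 -0.2273  0.0612] gap 0.0001 [431. 243.] 43 [196.9 285.7] 82
s [0.4799 0.1886 0.1619] gap 0.0009 [198.4 236.2] 23 [413.5 170.5] 143
purple [ 0.4978 -0.1316  0.0657] gap 0.0007 [381.6 237.4] 85 [255.6 268.7] 122
or1 [ 0.3802 -0.1924  0.0669] gap 0.0002 [413.4 300.3] 102 [197.4 239.4] 130
or2 [ 0.2785 -0.1951  0.0659] gap 0.0009 [415.2 355.9] 108 [180.7 211.7] 99
potb [0.3523 0.3038 0.0724] gap 0.001 [145.7 309.9] 440 [413.5 170.5] 143
pots [ 0.3563 -0.2745  0.0545] gap 0.0013 [455.7 313.9] 208 [148.6 250.5] 253
tray? 621.8 -265.9 [71.9 72.1] 85.6
tray? 610.3 -87.9 [82.5 83.7] 76.7
tray? 617.4 263.0 [60.6 59.6] 17.0
tray? 614.0 96.3 [95.9 95. ] 15.7
tray? 576.1 -585.7 [182.8 335.2] 88.8
tray? 739.3 16.5 [ 31.  307.7] 0.2
```

```bash
cat > go.py <<'E'
import sys,numpy as np
from station import robot
s=robot.state();p=np.array(s["eef_pos"]);R=np.array(s["tool_rot"])
print(round(s["clock"],2),p.round(4),s["grip_width"],s["finger_force"],np.round(s["contact_force"],1))
for a in sys.argv[1:]:
    print(a,(R.T@(np.array(eval(a))-p)*1000).round(1))
E
python3 go.py ".4896,-.2273,.14" ".4896,-.2273,.022"
python3 - <<'E'
import pickle
from h import *
T=pickle.load(open("top0.pkl","rb"));S=pickle.load(open("scene0.pkl","rb"))
print(plane(T,198.4,236.2,.056), [ (c[0].round(1),c[1]) for c in red(S)])
h=cv2.cvtColor(S["frame"],cv2.COLOR_RGB2HSV)[205:250,408:436]
m=((h[...,0]<8)|(h[...,0]>170))&(h[...,1]>110)
ys,xs=np.nonzero(m);c=(xs.mean()+408,ys.mean()+205);print(len(xs),c,tri(T,(198.4,236.2),S,c))
# check tops: blurred-body circle (white+red) for each bottle in top at shoulder height
E
```

```text
0.1 [ 0.1923 -0.5944  0.2141] 1.0011921598323568 0.0 [ 0.4 -0.2 -0. ]
.4896,-.2273,.14 [ 395.9 -257.8   74.4]
.4896,-.2273,.022 [ 395.9 -257.6  192.4]
[0.49310784 0.21846481 0.056     ] [(array([413.5, 170.5]), np.int32(143)), (array([361.3, 208.7]), np.int32(75)), (array([180.7, 211.7]), np.int32(99)), (array([197.4, 239.4]), np.int32(130)), (array([253.2, 237.5]), np.int32(84)), (array([148.6, 250.5]), np.int32(253)), (array([255.6, 268.7]), np.int32(122)), (array([196.9, 285.7]), np.int32(82)), (array([512.7, 475.9]), np.int32(28))]
36 (np.float64(422.69444444444446), np.float64(218.25)) (array([0.49342987, 0.21890603, 0.05665193]), np.float64(0.0014195534087482866))
```

Request:
arm_command(
  deltas=[0.25,396,-258,74,0,0.25,396,-258,74,0,0.25,396,-258,74,0,0.25,396,-258,74,0,0.25,396,-258,74,0,0.25,396,-258,74,0,0.25,396,-258,74,0,0.25,396,-258,74,0,0.25,396,-258,74,0,0.25,396,-258,74,0,0.25,396,-258,74,0,0.25,396,-258,74,0,0.25,396,-258,74,0,0.25,396,-258,74,0],
  grip_force=15,
)

```text
clock: 1.5
eef_pos: [0.4892, -0.2283, 0.1408]
tool_rot: [[0.952, 0.306, 0.0], [0.306, -0.952, -0.0], [0.0, 0.0, -1.0]]
contact_force: [-0.5, -0.0, -0.3]
grip_width: 0.749
finger_force: 0.0
```

```bash
python3 go.py ".4896,-.2273,.022"
```

```text
1.5 [ 0.4892 -0.2283  0.1408] 0.7491729305156638 0.0 [-0.5 -0.  -0.3]
.4896,-.2273,.022 [  0.7  -0.8 118.8]
```

Request:
arm_command(
  deltas=[0.25,0,-1,35,0,0.25,0,-1,70,0,0.25,0,-1,95,0,0.25,0,-1,110,0,0.25,0,-1,118,0,0.25,0,-1,118,0,0.25,0,-1,118,0,1,0,-1,118,0,1,0,-1,118,0,1,0,-1,118,0,1,0,-1,118,0,1,0,-1,118,0,1,0,-1,118,0,1,0,-1,118,0,1,0,-1,118,0],
  grip_force=20,
)

```text
clock: 3.0
eef_pos: [0.4895, -0.2264, 0.0228]
tool_rot: [[0.951, 0.308, 0.0], [0.308, -0.951, -0.0], [0.0, 0.0, -1.0]]
contact_force: [-0.3, 0.6, 4.3]
grip_width: 0.394
finger_force: 20.0
```

```bash
python3 go.py ".4896,-.2273,.16" ".6218,-.2659,.16" ".6218,-.2659,.027"
```

```text
3.0 [ 0.4895 -0.2264  0.0228] 0.39367003890865415 20.00052273273468 [-0.3  0.6  4.3]
.4896,-.2273,.16 [  -0.2    0.9 -137.2]
.6218,-.2659,.16 [ 113.7   78.3 -137.2]
.6218,-.2659,.027 [113.7  78.3  -4.2]
```

Request:
arm_command(
  deltas=[1,0,0,-20,0,1,0,0,-50,0,1,0,0,-60,0,1,30,20,-60,0,1,60,41,-60,0,1,90,62,-60,0,1,114,78,-60,0,1,114,78,-60,0,1,114,78,-60,0,1,114,78,-60,0,1,114,78,-60,0],
)

```text
clock: 4.1
eef_pos: [0.6212, -0.2653, 0.0826]
tool_rot: [[0.952, 0.308, -0.0], [0.308, -0.952, 0.0], [-0.0, -0.0, -1.0]]
contact_force: [-0.5, -0.5, -0.5]
grip_width: 0.394
finger_force: 20.0
```

```bash
python3 go.py ".6218,-.2659,.026"; python3 - <<'E'
from station import snapshot
import cv2
s=snapshot("scene");cv2.imwrite("pics/s1.png",s["frame"][:,:,::-1])
E
```

```text
4.1 [ 0.6212 -0.2653  0.0826] 0.3944486266723783 19.999845921993256 [-0.5 -0.5 -0.5]
.6218,-.2659,.026 [ 0.4  0.8 56.6]
```

View pics/s1.png

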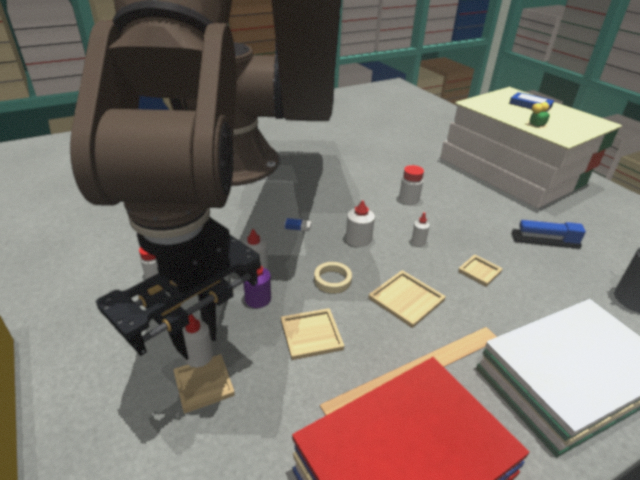

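The bottle is held upright at (200,345), over the m tray at (205,382). I'll lower it and release.

Request:
arm_command(
  deltas=[1,0,1,20,0,1,0,1,38,0,1,0,1,46,0,1,0,1,51,0,1,0,1,54,0,1,0,1,57,0,1,0,1,57,0,1,0,1,57,0,0.3,0,1,57,0,0.3,0,1,57,0,0.3,0,1,57,0,0.3,0,1,57,0,0.3,0,1,40,0,0.3,0,1,0,0,0.3,0,1,-40,0,0.3,0,1,-65,0,0.3,0,1,-65,0,0.3,0,1,-65,0],
)

```text
clock: 5.95
eef_pos: [0.6222, -0.2665, 0.1488]
tool_rot: [[0.951, 0.308, 0.001], [0.308, -0.951, -0.001], [0.001, 0.001, -1.0]]
contact_force: [0.4, -0.4, -1.6]
grip_width: 0.702
finger_force: 0.0
```

```bash
python3 go.py ".4172,-.103,.147" ".4172,-.103,.024"
```

```text
5.95 [ 0.6222 -0.2665  0.1488] 0.7022954843273221 0.0 [ 0.4 -0.4 -1.6]
.4172,-.103,.147 [-144.8 -218.6    1.4]
.4172,-.103,.024 [-144.9 -218.8  124.4]
```

Request:
arm_command(
  deltas=[0.25,-145,-219,0,0,0.25,-145,-219,0,0,0.25,-145,-219,0,0,0.25,-145,-219,0,0,0.25,-145,-219,0,0,0.25,-145,-219,0,0,0.25,-145,-219,0,0,0.25,-145,-219,0,0,0.25,-145,-219,0,0,0.25,-145,-219,0,0,0.25,-145,-219,0,0],
)

```text
clock: 7.05
eef_pos: [0.4173, -0.1031, 0.1473]
tool_rot: [[0.952, 0.307, -0.0], [0.307, -0.952, 0.0], [-0.0, -0.0, -1.0]]
contact_force: [0.1, -0.1, 0.3]
grip_width: 0.749
finger_force: 0.0
```

```bash
python3 go.py ".4172,-.103,.024"
```

```text
7.05 [ 0.4173 -0.1031  0.1473] 0.7491800022945587 0.0 [ 0.1 -0.1  0.3]
.4172,-.103,.024 [ 0.000e+00 -1.000e-01  1.233e+02]
```

Request:
arm_command(
  deltas=[0.25,0,0,35,0,0.25,0,0,70,0,0.25,0,0,98,0,0.25,0,0,115,0,0.25,0,0,123,0,0.25,0,0,123,0,0.25,0,0,123,0,1,0,0,123,0,1,0,0,123,0,1,0,0,123,0,1,0,0,123,0,1,0,0,123,0,1,0,0,123,0,1,0,0,105,0,1,0,0,70,0,1,0,0,35,0,1,0,0,20,0,1,0,0,20,0,1,0,0,20,0],
)

```text
clock: 8.95
eef_pos: [0.4166, -0.1026, 0.1272]
tool_rot: [[0.951, 0.308, 0.0], [0.308, -0.951, -0.0], [0.0, 0.0, -1.0]]
contact_force: [0.4, -0.2, -1.3]
grip_width: 0.481
finger_force: 20.0
```

```bash
python3 go.py ".6103,-.0879,.127" ".6103,-.0879,.027"
```

```text
8.95 [ 0.4166 -0.1026  0.1272] 0.4814987361234349 19.999713599681854 [ 0.4 -0.2 -1.3]
.6103,-.0879,.127 [188.8  45.6   0.2]
.6103,-.0879,.027 [188.8  45.6 100.2]
```

Request:
arm_command(
  deltas=[1,40,10,0,0,1,80,19,0,0,1,120,29,0,0,1,160,38,0,0,1,189,46,0,0,1,189,46,0,0,1,189,46,0,0,1,189,46,0,0,1,189,46,30,0,1,189,46,60,0,1,189,46,80,0,1,189,46,90,0,1,189,46,95,0,1,189,46,99,0,1,189,46,100,0,1,189,46,100,0],
)

```text
clock: 10.55
eef_pos: [0.6111, -0.0884, 0.0283]
tool_rot: [[0.951, 0.308, 0.001], [0.308, -0.951, -0.0], [0.001, 0.001, -1.0]]
contact_force: [0.3, 0.7, -1.0]
grip_width: 0.483
finger_force: 20.0
```

Request:
arm_command(
  deltas=[0.25,0,0,0,0,0.25,0,0,0,0,0.25,0,0,0,0,0.25,0,0,0,0,0.25,0,0,-20,0,0.25,0,0,-60,0,0.25,0,0,-100,0,0.25,0,0,-122,0,0.25,0,0,-122,0,0.25,0,0,-122,0],
)

```text
clock: 11.55
eef_pos: [0.6106, -0.0883, 0.1494]
tool_rot: [[0.951, 0.308, 0.0], [0.308, -0.951, -0.0], [0.0, 0.0, -1.0]]
contact_force: [-0.1, 0.0, -1.0]
grip_width: 0.754
finger_force: 0.0
```

```bash
python3 go.py ".4295,.1169,.148" ".4295,.1169,.026"
```

```text
11.55 [ 0.6106 -0.0883  0.1494] 0.7536865525022783 0.0 [-0.1  0.  -1. ]
.4295,.1169,.148 [-109.2 -251.     1.4]
.4295,.1169,.026 [-109.2 -251.   123.4]
```

Request:
arm_command(
  deltas=[0.15,-109,-251,0,0,0.15,-109,-251,0,0,0.15,-109,-251,0,0,0.15,-109,-251,0,0,0.15,-109,-251,0,0,0.15,-109,-251,0,0,0.15,-109,-251,0,0,0.15,-109,-251,0,0,0.15,-109,-251,0,0,0.15,-109,-251,0,0,0.15,-109,-251,0,0,0.15,-109,-251,0,0],
)

```text
clock: 12.75
eef_pos: [0.4301, 0.1165, 0.1495]
tool_rot: [[0.952, 0.307, -0.0], [0.307, -0.952, -0.0], [-0.0, 0.0, -1.0]]
contact_force: [0.7, 0.1, -0.4]
grip_width: 0.85
finger_force: 0.0
```

```bash
python3 go.py ".4295,.1169,.026"
```

```text
12.75 [0.4301 0.1165 0.1495] 0.8500339086957757 0.0 [ 0.7  0.1 -0.4]
.4295,.1169,.026 [ -0.5  -0.6 123.5]
```

Request:
arm_command(
  deltas=[0.15,0,0,35,0,0.15,0,0,70,0,0.15,0,0,98,0,0.15,0,0,115,0,0.15,0,0,123,0,0.15,0,0,123,0,0.15,0,0,123,0,1,0,0,123,0,1,0,0,123,0,1,0,0,123,0,1,0,0,123,0,1,0,0,123,0,1,0,0,123,0,1,0,0,105,0,1,0,0,70,0,1,0,0,35,0,1,0,0,20,0,1,0,0,20,0,1,0,0,20,0],
)

```text
clock: 14.65
eef_pos: [0.4295, 0.1169, 0.1291]
tool_rot: [[0.951, 0.308, -0.0], [0.308, -0.951, -0.0], [-0.0, 0.0, -1.0]]
contact_force: [0.0, 0.6, -2.0]
grip_width: 0.563
finger_force: 20.0
```

```bash
python3 go.py ".6140,.0963,.13" ".6140,.0963,.029"
```

```text
14.65 [0.4295 0.1169 0.1291] 0.5629159121987793 19.999665319919586 [ 0.   0.6 -2. ]
.6140,.0963,.13 [169.2  76.4  -1. ]
.6140,.0963,.029 [169.2  76.4 100. ]
```

Request:
arm_command(
  deltas=[1,40,18,0,0,1,80,36,0,0,1,120,54,0,0,1,150,68,0,0,1,169,76,0,0,1,169,76,0,0,1,169,76,0,0,1,169,76,0,0,1,169,76,30,0,1,169,76,60,0,1,169,76,80,0,1,169,76,90,0,1,169,76,95,0,1,169,76,99,0,1,169,76,100,0,1,169,76,100,0],
)

```text
clock: 16.25
eef_pos: [0.6143, 0.0966, 0.0302]
tool_rot: [[0.951, 0.308, 0.001], [0.308, -0.951, -0.0], [0.001, 0.0, -1.0]]
contact_force: [-0.4, 0.1, -1.8]
grip_width: 0.565
finger_force: 20.0
```

Request:
arm_command(
  deltas=[0.15,0,0,0,0,0.15,0,0,0,0,0.15,0,0,0,0,0.15,0,0,0,0,0.15,0,0,-20,0,0.15,0,0,-60,0,0.15,0,0,-100,0,0.15,0,0,-120,0,0.15,0,0,-120,0,0.15,0,0,-120,0],
)

```text
clock: 17.25
eef_pos: [0.6139, 0.0966, 0.1494]
tool_rot: [[0.951, 0.308, 0.0], [0.308, -0.951, -0.0], [0.0, 0.0, -1.0]]
contact_force: [0.0, 1.0, 0.0]
grip_width: 0.849
finger_force: 0.0
```

```bash
python3 go.py ".4933,.2187,.148" ".4933,.2187,.02"
```

```text
17.25 [0.6139 0.0966 0.1494] 0.8488803065836508 0.0 [0. 1. 0.]
.4933,.2187,.148 [ -77.1 -153.3    1.4]
.4933,.2187,.02 [ -77.1 -153.3  129.4]
```

Request:
arm_command(
  deltas=[0.3,-77,-153,0,0,0.3,-77,-153,0,0,0.3,-77,-153,0,0,0.3,-77,-153,0,0,0.3,-77,-153,0,0,0.3,-77,-153,0,0,0.3,-77,-153,0,0,0.3,-77,-153,0,0,0.3,-77,-153,0,0],
)

```text
clock: 18.15
eef_pos: [0.4942, 0.2178, 0.1493]
tool_rot: [[0.952, 0.307, -0.0], [0.307, -0.952, -0.0], [-0.0, 0.0, -1.0]]
contact_force: [0.6, -0.4, -1.5]
grip_width: 0.701
finger_force: 0.0
```

```bash
python3 go.py ".4933,.2187,.02"
```

```text
18.15 [0.4942 0.2178 0.1493] 0.7005398016424648 0.0 [ 0.6 -0.4 -1.5]
.4933,.2187,.02 [ -0.6  -1.2 129.3]
```

Request:
arm_command(
  deltas=[0.3,0,0,35,0,0.3,0,0,70,0,0.3,0,0,100,0,0.3,0,0,120,0,0.3,0,0,129,0,0.3,0,0,129,0,0.3,0,0,129,0,1,0,0,129,0,1,0,0,129,0,1,0,0,129,0,1,0,0,129,0,1,0,0,129,0,1,0,0,129,0,1,0,0,129,0,1,0,0,105,0,1,0,0,80,0,1,0,0,69,0,1,0,0,69,0,1,0,0,69,0],
)

```text
clock: 20.05
eef_pos: [0.4935, 0.2184, 0.08]
tool_rot: [[0.952, 0.308, -0.0], [0.308, -0.952, -0.0], [-0.0, 0.0, -1.0]]
contact_force: [-0.7, 0.1, -1.0]
grip_width: 0.312
finger_force: 20.0
```

```bash
python3 go.py ".6174,.2630,.08" ".6174,.2630,.023"
```

```text
20.05 [0.4935 0.2184 0.08  ] 0.3116077128011097 19.999987185001373 [-0.7  0.1 -1. ]
.6174,.2630,.08 [ 1.316e+02 -4.300e+00 -1.000e-01]
.6174,.2630,.023 [131.7  -4.3  56.9]
```

Request:
arm_command(
  deltas=[1,35,-1,0,0,1,70,-2,0,0,1,105,-3,0,0,1,132,-4,0,0,1,132,-4,0,0,1,132,-4,0,0,1,132,-4,0,0,1,132,-4,20,0,1,132,-4,38,0,1,132,-4,48,0,1,132,-4,53,0,1,132,-4,56,0,1,132,-4,57,0,1,132,-4,57,0],
)

```text
clock: 21.45
eef_pos: [0.6183, 0.263, 0.0241]
tool_rot: [[0.951, 0.308, 0.001], [0.308, -0.951, 0.0], [0.001, 0.0, -1.0]]
contact_force: [-0.0, 0.5, 0.1]
grip_width: 0.312
finger_force: 20.0
```

Request:
arm_command(
  deltas=[0.3,0,0,0,0,0.3,0,0,0,0,0.3,0,0,0,0,0.3,0,0,0,0,0.3,0,0,0,0,0.3,0,0,-20,0,0.3,0,0,-60,0,0.3,0,0,-100,0,0.3,0,0,-150,0,0.3,0,0,-190,0,0.3,-200,0,-190,0,0.3,-200,0,-190,0,0.3,-200,0,-190,0,0.3,-200,0,-190,0,0.3,-200,0,-190,0,0.3,-200,0,-190,0,0.3,-200,0,-190,0],
)

```text
clock: 23.15
eef_pos: [0.429, 0.2017, 0.2139]
tool_rot: [[0.952, 0.308, 0.001], [0.308, -0.952, 0.0], [0.001, 0.0, -1.0]]
contact_force: [0.1, 0.4, 0.9]
grip_width: 0.701
finger_force: 0.0
```

```bash
python3 go.py; python3 - <<'E'
from station import snapshot
import cv2,pickle
for n in("scene","top"):
    s=snapshot(n); cv2.imwrite(f"pics/{n}9.png",s["frame"][:,:,::-1]); pickle.dump(s,open(f"{n}9.pkl","wb"))
E
```

```text
23.15 [0.429  0.2017 0.2139] 0.7007740472119999 0.0 [0.1 0.4 0.9]
```

View pics/scene9.png

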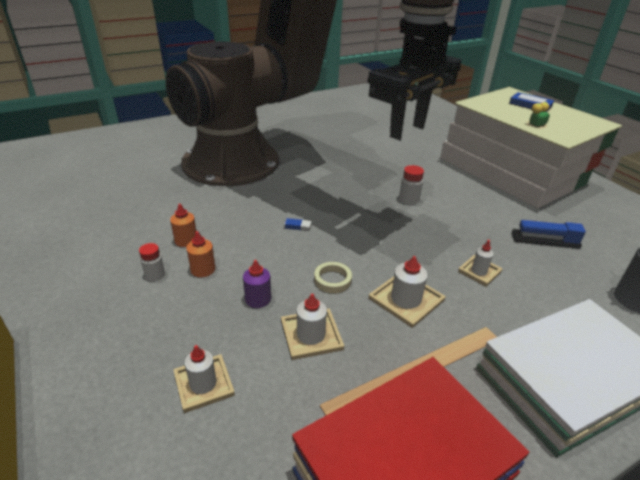

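View pics/top9.png

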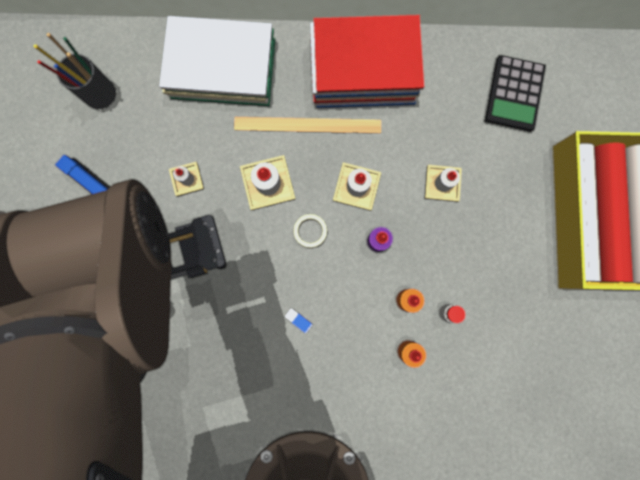

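All four bottles stand upright in their trays: top-view nozzles at xl (264,174), l (360,178), m (451,176), s (181,173). Both pots are unmoved. A quick numeric check comes next.

```bash
python3 - <<'E'
import pickle
from h import *
T=pickle.load(open("top9.pkl","rb"));S=pickle.load(open("scene9.pkl","rb"))
for k,a,b,t in(("xl",(264,174),(413,264),(614,96.3)),("l",(360,178),(312,302),(610.3,-87.9)),("m",(451,176),(197,353),(621.8,-265.9)),("s",(181,173),(486,245),(617.4,263))):
    p,e=tri(T,near(T,a)[0],S,near(S,b)[0]); print(k,(p*1000).round(1),round(e,4),"off",(p[:2]*1000-t).round(1))
E
```

```text
xl [614.2  96.5  73.6] 0.0012 off [0.2 0.2]
l [611.7 -88.8  68.2] 0.001 off [ 1.4 -0.9]
m [ 622.5 -267.1   62.9] 0.0011 off [ 0.7 -1.2]
s [618.4 263.   58.2] 0.0014 off [ 1. -0.]
```

```bash
python3 -c "
from station import robot
print(robot.hand_in())"
```

```text
the job is handed in; nothing more can be done
None
```

All four glue bottles stand upright in their matching trays, within about 2 mm of centre by the final camera check. The paint pots were left where they stood, and the job was handed in at about 23 s on the clock.

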